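# Refill the bakery's jar carrier and cam-clamp the row

## Task

Swing the red cam lever of the jar carrier fully open, take out the empty glass jars (white lids) and stand them upright on the white board, then stand every full dark-red jar (black lid) upright in the carrier's row, between the blue pad and the aluminium fence. Then close the cam lever just until the pad has taken up the gap and holds all the jars snugly against the fence, its springs pressed in about 3 mm and at no time nearly home (6.5 mm or more), and let go. Leave the mug, the brush and the spatula where they lie.

Things in the scene. Friction and masses are not known exactly. Their poses are not given: they have to be found in the camera images.
- carrier: jar carrier, fixed: a white ledge 92 x 350 mm, top 30 mm above the bench, clamp on its robot side. Origin at bench level under the row's middle; x points across the row from pad to fence, y along the row (jar centres may lie from -0.13 to 0.13 m), z up. Lever open: the slot runs from x = -38 mm (pad) to +30..34 mm (fence). Pad, fence and end stops reach 68 mm above the bench. Jars slide easily
- fence_face (a point): middle of the aluminium fence's inner face, 50 mm above the bench; the fence is 320 mm long and fixed, but set 0 to 4 mm nearer or farther in each start. Axes as the carrier's: a jar touching the fence has its axis 30 mm before this point along x
- pad_face (a point): middle of the face of the blue clamp pad (310 mm long along y, from 33 to 67 mm above the bench); axes as the carrier's: a jar touching the pad has its axis 30 mm beyond this point along x. Moves in x with the cam
- cam (a joint): angle of the red cam lever: 0 fully open (lever along the carrier's -y, parallel to the row), grows clockwise seen from above to the stop at 1.7 rad; at 1.57 it points along the carrier's -x. The eccentric drives the pad on its springs forward by 12 mm per rad. Friction of 0.35 N m (about 4 N at the knob) keeps it where it is left
- pad (a joint): how far the pad's springs are pressed in: 0 free, 0.008 m bottomed; 3 N/mm in all. Stays about 0 while the gap is taken up, then grows by about 12 mm per rad of lever once the jars are pressed on the fence. Snug is 0.0015 to 0.005; 0.0065 or more is an overrun
- knob (a point): point on the axis of the black round upright post at the lever's end, 100 mm above the bench, where it can be gripped; the post is 18 mm in diameter, from 72 to 120 mm above the bench, and 95 mm from the lever's pivot. The lever arm below it lies from 62 to 72 mm. Being round, the post can turn in the grip
- pivot (a point): a point on the lever's vertical pivot axis, at the height of point knob (100 mm above the bench)
- board: white plastic board lying on the bench, fixed, 130 x 270 x 18 mm (x, y, z); origin at the centre of its underside, so its top is 18 mm above the origin. The empty jars go here
- full1: full jar with dark-red body, paper band and black lid, standing on the bench at the start: a closed round straight-sided jar, 60 mm in diameter and 95 mm tall, of one diameter over its whole height (lid included); origin at the centre of its underside, z up the jar; about 0.3 kg. May be absent (three or four of the full jars are there)
- full2: full jar with dark-red body, paper band and black lid, standing on the bench at the start: a closed round straight-sided jar, 60 mm in diameter and 95 mm tall, of one diameter over its whole height (lid included); origin at the centre of its underside, z up the jar; about 0.3 kg. May be absent (three or four of the full jars are there)
- full3: full jar with dark-red body, paper band and black lid, standing on the bench at the start: a closed round straight-sided jar, 60 mm in diameter and 95 mm tall, of one diameter over its whole height (lid included); origin at the centre of its underside, z up the jar; about 0.3 kg. May be absent (three or four of the full jars are there)
- full4: full jar with dark-red body, paper band and black lid, standing on the bench at the start: a closed round straight-sided jar, 60 mm in diameter and 95 mm tall, of one diameter over its whole height (lid included); origin at the centre of its underside, z up the jar; about 0.3 kg. May be absent (three or four of the full jars are there)
- empty1: empty jar, clear glass with white lid, standing in the carrier's row at the start: a closed round straight-sided jar, 60 mm in diameter and 95 mm tall, of one diameter over its whole height (lid included); origin at the centre of its underside, z up the jar; about 0.16 kg. May be absent (one or two are there)
- empty2: empty jar, clear glass with white lid, standing in the carrier's row at the start: a closed round straight-sided jar, 60 mm in diameter and 95 mm tall, of one diameter over its whole height (lid included); origin at the centre of its underside, z up the jar; about 0.16 kg. May be absent (one or two are there)
- spatula: spatula lying on the bench, bystander
- brush: pastry brush lying on the bench, bystander
- cup: blue mug, 72 mm wide, 80 mm tall, bystander; origin at the centre of its underside
Things that resemble listed ones, but are neither listed nor needed, are in the scene too. Leave any green or orange look-alike of the full1 alone.

How it is judged:
On the way, in this order (a step that is already met when the one before it is completed fails the run):
1. the cam lever is swung fully open (within about 15 degrees of its open stop) (value of joint cam below 0.26 rad), for 0.2 s.
2. with the lever still open, every empty jar stands on the white board and every full jar stands in the carrier's row (value of joint cam below 0.5 rad and angle between each of empty1, empty2, full1, full2, full3, full4's own z axis and vertical below 0.08 rad and linear speed of each of empty1, empty2, full1, full2, full3, full4 below 0.02 m/s and x of empty1 in the frame of board between -0.062 and 0.062 m and y of empty1 in the frame of board between -0.132 and 0.132 m and z of empty1 in the frame of board between 0.014 and 0.022 m and x of empty2 in the frame of board between -0.062 and 0.062 m and y of empty2 in the frame of board between -0.132 and 0.132 m and z of empty2 in the frame of board between 0.014 and 0.022 m and x of full1 in the frame of carrier between -0.014 and 0.014 m and y of full1 in the frame of carrier between -0.16 and 0.16 m and z of full1 in the frame of carrier between 0.026 and 0.034 m and x of full2 in the frame of carrier between -0.014 and 0.014 m and y of full2 in the frame of carrier between -0.16 and 0.16 m and z of full2 in the frame of carrier between 0.026 and 0.034 m and x of full3 in the frame of carrier between -0.014 and 0.014 m and y of full3 in the frame of carrier between -0.16 and 0.16 m and z of full3 in the frame of carrier between 0.026 and 0.034 m and x of full4 in the frame of carrier between -0.014 and 0.014 m and y of full4 in the frame of carrier between -0.16 and 0.16 m and z of full4 in the frame of carrier between 0.026 and 0.034 m), for 0.2 s.
3. the cam lever is closed until the pad's springs are pressed in 1.5 to 5 mm (value of joint pad between 0.0015 and 0.005 m), for 0.3 s.
At the end, for the whole second after the job is handed in: Every full jar stands upright (within 4.5 degrees) and still on the carrier's ledge, touching both pad and fence (within 2 mm), the pad's springs pressed in 1.5 to 5 mm; every empty jar stands upright with its axis over the white board; all released (all of step 3 and velocity of joint cam below 0.05 rad/s and angle between each of empty1, empty2, full1, full2, full3, full4's own z axis and vertical below 0.08 rad and linear speed of each of empty1, empty2, full1, full2, full3, full4 below 0.02 m/s and x of empty1 in the frame of board between -0.062 and 0.062 m and y of empty1 in the frame of board between -0.132 and 0.132 m and z of empty1 in the frame of board between 0.014 and 0.022 m and x of empty2 in the frame of board between -0.062 and 0.062 m and y of empty2 in the frame of board between -0.132 and 0.132 m and z of empty2 in the frame of board between 0.014 and 0.022 m and x of full1 in the frame of carrier between -0.014 and 0.014 m and y of full1 in the frame of carrier between -0.16 and 0.16 m and z of full1 in the frame of carrier between 0.026 and 0.034 m and x of full2 in the frame of carrier between -0.014 and 0.014 m and y of full2 in the frame of carrier between -0.16 and 0.16 m and z of full2 in the frame of carrier between 0.026 and 0.034 m and x of full3 in the frame of carrier between -0.014 and 0.014 m and y of full3 in the frame of carrier between -0.16 and 0.16 m and z of full3 in the frame of carrier between 0.026 and 0.034 m and x of full4 in the frame of carrier between -0.014 and 0.014 m and y of full4 in the frame of carrier between -0.16 and 0.16 m and z of full4 in the frame of carrier between 0.026 and 0.034 m and x of each of full1, full2, full3, full4 in the frame of fence_face above -0.032 m and x of each of full1, full2, full3, full4 in the frame of pad_face below 0.032 m).
It fails at once if the cam is overrun: the pad's springs are pressed in by 6.5 mm or more (value of joint pad above 0.0065 m).
It fails at once if the mug, the brush or the spatula is moved over 40 mm (distance of any of spatula, brush, cup from where it was at the start of the episode above 0.04 m).
Of full1, full2, full3, full4 only 3 to 4 are there at a start; the rules pass over those that are not, and their reading is None.
Of empty1, empty2 only 1 to 2 are there at a start; the rules pass over those that are not, and their reading is None.
At some moment in a run one of full1, full2, full3, full4 may be knocked a few centimetres aside while the robot is not near it.
It also fails if it takes over 210 s, if anything falls off the work surface, if the arm or the gripper's body presses on something with over 40 N, if the wrist force passes 120 N, or if a joint passes its speed limit or range.

## Robot

A 6-joint arm with a two-finger parallel gripper is mounted at the origin on the work surface. World frame = base frame: x ahead of the robot, y to its left, z up, the work surface at z = 0. Lengths are in m, angles in rad, forces in N, time in s.
With the tool pointing down it reaches from about 0.275 to 1 m from the base axis. Payload 8.4 kg.
Tool frame: the origin (TCP) lies on the centre line of the jaws, within the pads' length; the fingertips stand 17 mm ahead of it and the grasp point (between the pads) lies 2 mm behind it (bot.tcp_to_tips is the y of the fingertips in the tool frame, in m); y points along the fingers, z is the direction in which the jaws open and shut, and the axes are right-handed (so a half turn about y gives the same grasp; the last joint's range is limited). The gripper opens to 85 mm and grips with 20 to 120 N. Pads are 22 mm wide; open, the fingers measure 114 mm over their backs; the gripper's body (76 mm by 85 mm) begins 54 mm behind the grasp point. The pads swing forward as they close: fully open they stand 13 mm farther back than shut.
Start: joints at [-1.181, 0.353, 1.633, -0, 1.155, -0.002], TCP at [0.239, -0.578, 0.248] pointing down, gripper open.
Joint ranges: [-2.63, 2.63], [-0.92, 2.1], [0.06, 2.66], [-1.3, 4.44], [0, 2.69], [-3.02, 3.02]. Speed limits (rad/s): [2.22, 2.22, 2.79, 3.14, 3.14, 3.14].

## Interface

Orientations are given as a unit quaternion [x, y, z, w].
In Python, from workcell import bot, hand, kinematics, get_obs, vision, hand_in gives the robot as it stands. The module is installed in compiled form; this text tells all that it offers. Calls block until the motion is done:
- bot.reach(position, orientation): joint-space move of the TCP to a pose.
- bot.servo_line(position, ori=None, velocity=0.15): straight line of the TCP; ori=None keeps the orientation; velocity is the mean speed in m/s.
- bot.goto_joints(angles): joint-space move.
- hand.move_gripper(opening, strength=None): finger opening in m; strength is the grip in N (None keeps the last); returns when the fingers have stopped.
- bot.dwell(seconds).
- kinematics.solve_ik(position, orientation): joint angles nearest the present ones, or None.
- get_obs(): the state.
- vision.read_camera(name): name is "scene" or "top" or "wrist"; returns a dict with "frame" (480x640x3 uint8, red, green, blue), "intrinsics" (3x3 intrinsics, pixels), "view" (4x4, takes a point from world to camera coordinates). Camera axes: x right, y down, z forward; pixel columns grow to the right and rows downward; lengths in m; the calibration is good to about 2 mm. The wrist camera is an equidistant fisheye: a pixel r from the principal point sees the ray r / f radians off the axis. A picture is of the moment at which its call begins. There is no depth.
A pose or a line that the arm cannot do raises bot.IKError and nothing moves.
- hand_in(): hands the job in, once; it reports no verdict.
The state is a dict: "time_s": time; "joint_pos": joint angles; "joint_vel": joint speeds; "joint_efforts": joint torques, N m; "position": TCP position; "orientation": TCP orientation; "wrist_force": force on the tool from outside, world axes, zero at the start; "ft_torque": the same for the moment, N m; "gripper_width": finger opening in m.
Only numpy, scipy, OpenCV 4.12 (cv2) and the standard library are available. Lean on these libraries where they do the work, as an engineer would, in place of code of your own. Each camera call takes 0.05 s, during which the arm holds its last target.

## Working session

There is one attempt and no reset: what is moved stays moved. The work goes in short steps, each a Python script; the robot and the scene stay as the last script left them, time stands still between calls to the robot, and variables do not carry over. Pictures are saved under pics/ and viewed, and the job is handed in when it is done.

```bash
mkdir -p pics; ls; python3 - <<'E'
from workcell import bot, hand, kinematics, get_obs, vision
import cv2
o=get_obs()
for k,v in o.items(): print(k,v)
print(bot.tcp_to_tips)
for n in("scene","top","wrist"):
    c=vision.read_camera(n); cv2.imwrite(f"pics/{n}0.png",c["frame"][:,:,::-1]); print(n,c["intrinsics"],c["view"])
E
```

```text
pics
time_s 0.0
joint_pos [-1.18140129e+00  3.53628591e-01  1.63415548e+00 -3.56244811e-06
  1.15516532e+00 -2.37298181e-03]
joint_vel [ 0.00043846 -0.00147017 -0.00042968  0.00026048 -0.00182419  0.00059706]
joint_efforts [-3.76523210e-03 -6.05255699e+01 -3.42068195e+01 -2.46053469e-04
  9.48456698e-03  7.33028128e-05]
position [ 0.23848218 -0.57722226  0.24756473]
orientation [-0.13772066  0.69405431 -0.69311331  0.13753391]
wrist_force [-0.39042636 -0.58831207  0.04541931]
ft_torque [-0.03782621 -0.01022444  0.00343799]
gripper_width 0.08536921555107563
0.017
scene [[555.35112937   0.         327.21445345]
 [  0.         555.35112937 241.78046743]
 [  0.           0.           1.        ]] [[ 3.95507675e-01  9.18462670e-01  4.96841991e-05 -2.02258453e-01]
 [ 5.43721831e-01 -2.34093470e-01 -8.05957082e-01 -2.24087867e-01]
 [-7.40229863e-01  3.18789226e-01 -5.91973969e-01  1.71251276e+00]
 [ 0.00000000e+00  0.00000000e+00  0.00000000e+00  1.00000000e+00]]
top [[452.06379405   0.         325.75584068]
 [  0.         452.06379405 234.04744855]
 [  0.           0.           1.        ]] [[ 0.03023977 -0.99944807  0.01375176 -0.02118688]
 [-0.99647892 -0.03122061 -0.07781414  0.53862764]
 [ 0.07820053 -0.01135026 -0.99687304  1.0486872 ]
 [ 0.          0.          0.          1.        ]]
wrist [[371.64829954   0.         317.43375319]
 [  0.         371.64829954 233.02523432]
 [  0.           0.           1.        ]] [[ 0.38196235 -0.92417723 -0.00109743 -0.62388042]
 [-0.88397882 -0.36569424  0.29128881 -0.03915232]
 [-0.26960381 -0.11029126 -0.95663453  0.37867467]
 [ 0.          0.          0.          1.        ]]
```

View pics/scene0.png

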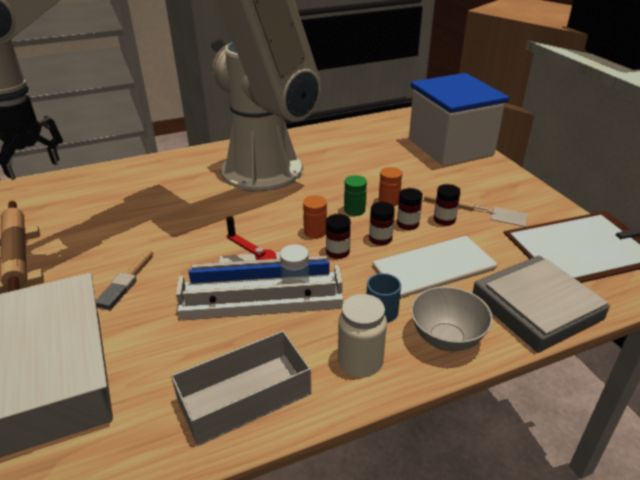

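View pics/top0.png

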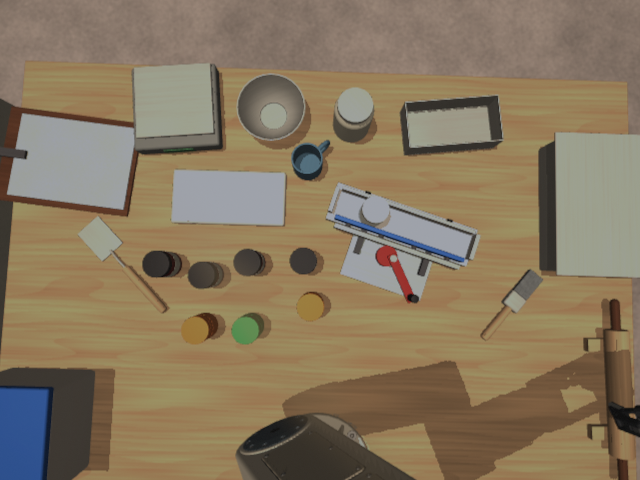

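View pics/wrist0.png

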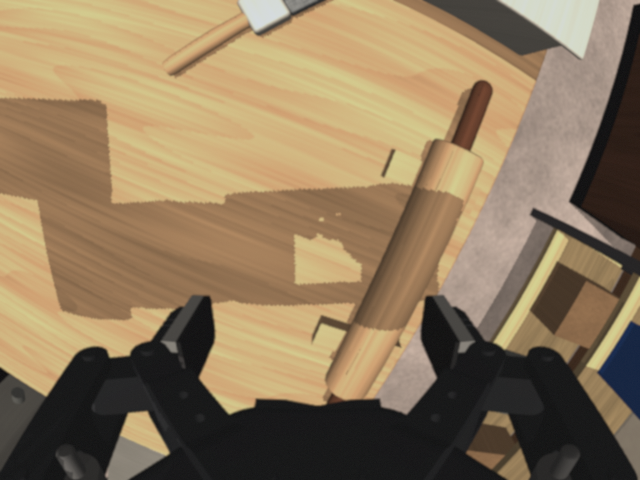

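The scene shows four full jars, with lids in the top view near (158,264), (204,274), (248,262) and (303,261). One empty jar is in the row at (376,210). The lever pivot is at (388,257) and the knob at (413,298), so the lever is partly closed. Next I'll measure these.

```bash
cat > h.py <<'E'
import numpy as np, cv2
from workcell import bot, hand, kinematics, get_obs, vision
def shot(n,name=None):
    c=vision.read_camera(n)
    if name: cv2.imwrite(f"pics/{name}.png",c["frame"][:,:,::-1])
    return c
def ray(c,uv,fish=False):
    K=c["intrinsics"];V=c["view"]
    x=(uv[0]-K[0,2])/K[0,0];y=(uv[1]-K[1,2])/K[1,1]
    if fish:
        r=np.hypot(x,y); d=np.array([x/r*np.sin(r),y/r*np.sin(r),np.cos(r)]) if r>1e-9 else np.array([0,0,1.])
    else: d=np.array([x,y,1.])
    R=V[:3,:3];t=V[:3,3]
    return -R.T@t, R.T@d
def onz(c,uv,z,fish=False):
    o,d=ray(c,uv,fish); return o+d*(z-o[2])/d[2]
def proj(c,p,fish=False):
    q=c["view"][:3,:3]@np.asarray(p)+c["view"][:3,3];K=c["intrinsics"]
    if fish:
        r=np.hypot(q[0],q[1]);a=np.arctan2(r,q[2]);s=a/r
        return K[0,0]*q[0]*s+K[0,2],K[1,1]*q[1]*s+K[1,2]
    return K[0,0]*q[0]/q[2]+K[0,2],K[1,1]*q[1]/q[2]+K[1,2]
E
python3 - <<'E'
from h import *
im=cv2.imread("pics/top0.png")
cv2.imwrite("pics/t_car.png",cv2.resize(im[170:320,310:490],None,fx=4.4,fy=4,interpolation=cv2.INTER_CUBIC)[:600,:800])
cv2.imwrite("pics/t_jars.png",cv2.resize(im[160:360,80:340],None,fx=3,fy=3,interpolation=cv2.INTER_CUBIC))
E
```

```text
(no output)
```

View pics/t_car.png

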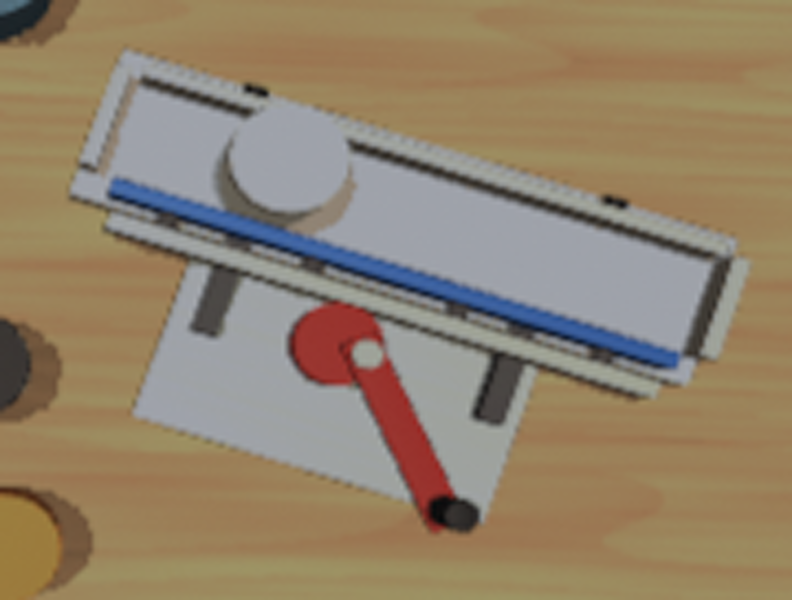

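View pics/t_jars.png

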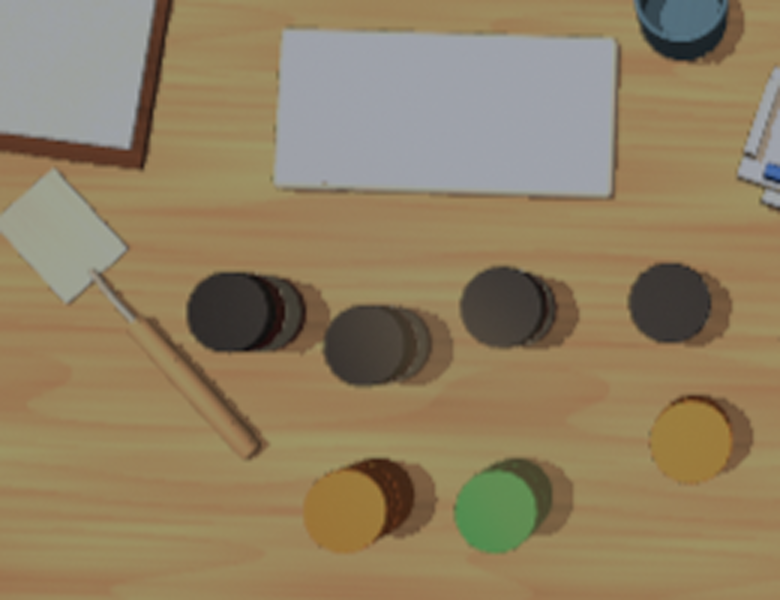

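```bash
cat >> h.py <<'E'
def rect(mask):
    cs,_=cv2.findContours(mask,cv2.RETR_EXTERNAL,cv2.CHAIN_APPROX_NONE)
    c=max(cs,key=cv2.contourArea); return c,cv2.minAreaRect(c)
E
python3 - <<'E'
from h import *
np.set_printoptions(precision=4,suppress=True)
c=shot("top"); f=c["frame"]; hsv=cv2.cvtColor(f,cv2.COLOR_RGB2HSV)
o,_=ray(c,(0,0)); print("cam",o)
m=cv2.inRange(hsv,(100,120,60),(130,255,255)); m[:180]=0; m[:,:310]=0
ct,r=rect(m); b=cv2.boxPoints(r); P=np.array([onz(c,q,.067) for q in b]); print("pad",b,P)
print([np.linalg.norm(P[i]-P[i-1]) for i in range(4)])
# line through pad center
up=lambda x,y:(310+x/4.4,170+y/4)
for n,xy,z in [("pivotpin",(367,352),.08),("camdisc",(336,343),.06),("knobtop",(460,515),.12),("fenceL",(140,83),.068),("fenceR",(725,260),.068),("padL",(115,178),.067),("padR",(680,355),.067),("ledgeFL",(128,50),.03),("ledgeFR",(748,245),.03)]:
    print(n,onz(c,up(*xy),z))
# lids
g=cv2.cvtColor(f,cv2.COLOR_RGB2GRAY)
dk=cv2.inRange(hsv,(0,0,0),(180,110,75)); dk[:235]=0;dk[300:]=0;dk[:,:130]=0;dk[:,330:]=0
cv2.imwrite("pics/dk.png",dk)
for u,v in [(158,264),(204,274),(248,262),(303,261)]: print("lid",onz(c,(u,v),.095))
for u,v in [(80+345/3,160+510/3),(80+497/3,160+510/3),(80+690/3,160+440/3)]: print("decoy",onz(c,(u,v),.095))
print("empty lid",onz(c,up(290,158),.125))
for xy in [(285,28),(617,40),(612,195),(276,186)]: print("board",onz(c,(80+xy[0]/3,160+xy[1]/3),.018))
print("mug",onz(c,(307,160),.08),"spat",onz(c,(165,312),.01),"bigjar",onz(c,(354,108),.15))
E
```

```text
cam [0.4554 0.0075 1.0876]
pad [[334.5362 218.3548]
 [335.9275 214.2905]
 [463.9828 258.1293]
 [462.5914 262.1935]] [[ 0.5718 -0.0229  0.067 ]
 [ 0.5812 -0.0258  0.067 ]
 [ 0.4905 -0.3187  0.067 ]
 [ 0.4813 -0.3156  0.067 ]]
[np.float64(0.3063241584504569), np.float64(0.009825227565396982), np.float64(0.3065521808275079), np.float64(0.009791699670895427)]
pivotpin [ 0.4856 -0.1564  0.08  ]
camdisc [ 0.4908 -0.1435  0.06  ]
knobtop [ 0.3991 -0.1966  0.12  ]
fenceL [ 0.6355 -0.0377  0.068 ]
fenceR [ 0.5438 -0.3426  0.068 ]
padL [ 0.5807 -0.0263  0.067 ]
padR [ 0.4892 -0.32    0.067 ]
ledgeFL [ 0.6617 -0.0324  0.03  ]
ledgeFR [ 0.5563 -0.368   0.03  ]
lid [0.4563 0.3599 0.095 ]
lid [0.4376 0.2589 0.095 ]
lid [0.4666 0.1644 0.095 ]
lid [0.4725 0.0443 0.095 ]
decoy [0.3168 0.2721 0.095 ]
decoy [0.3199 0.163  0.095 ]
decoy [0.3739 0.0257 0.095 ]
empty lid [ 0.5871 -0.1095  0.125 ]
board [0.683  0.3601 0.018 ]
board [0.6821 0.0958 0.018 ]
board [0.5577 0.0951 0.018 ]
board [0.5565 0.3601 0.018 ]
mug [0.7011 0.0436 0.08  ] spat [0.3446 0.367  0.01  ] bigjar [ 0.7998 -0.0551  0.15  ]
```

View pics/dk.png

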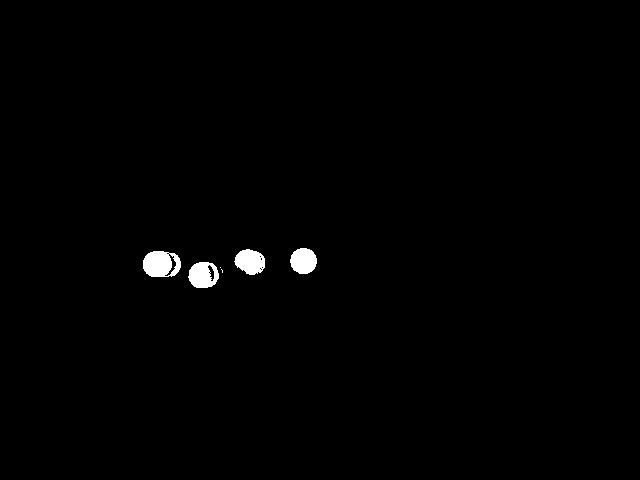

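```bash
cat >> h.py <<'E'
from scipy.spatial.transform import Rotation as Rn
YAW=-0.298; ORG=np.array([.5645,-.183,0.]); 
XC=np.array([np.cos(YAW),np.sin(YAW),0]); YC=np.array([-np.sin(YAW),np.cos(YAW),0])
def C(x,y,z): return ORG+XC*x+YC*y+np.array([0,0,z])
def inC(p): d=np.asarray(p)-ORG; return np.array([d@XC,d@YC,d[2]])
PIV=np.array([.4856,-.1564,0.])
def knob(th,z=.1): 
    return PIV+.095*(-np.sin(th)*XC-np.cos(th)*YC)+np.array([0,0,z])
def cam_of(p):
    d=np.asarray(p)-PIV; return np.arctan2(-d@XC,-d@YC)
def down(d):
    """tool down, jaw axis along d (either sign), nearer to present wrist"""
    d=np.array([d[0],d[1],0.]);d/=np.linalg.norm(d)
    qs=[]
    for s in(1,-1):
        z=s*d;y=np.array([0,0,-1.]);x=np.cross(y,z)
        qs.append(Rn.from_matrix(np.c_[x,y,z]).as_quat())
    cur=Rn.from_quat(get_obs()["orientation"])
    return min(qs,key=lambda q:(cur.inv()*Rn.from_quat(q)).magnitude())
def st():
    o=get_obs(); return "t%.1f pos %s F %s w %.4f"%(o["time_s"],np.round(o["position"],4),np.round(o["wrist_force"],1),o["gripper_width"])
E
python3 - <<'E'
from h import *
th=cam_of([.3991,-.1966,0]);print("cam",th)
tan=lambda t:np.cos(t)*XC-np.sin(t)*YC
hand.move_gripper(.05,25)
p=knob(th)
bot.reach(p+[0,0,.08],down(tan(th)));print(st(),get_obs()["joint_pos"][5])
c=shot("wrist","w1")
bot.servo_line(p,velocity=.1);print(st())
hand.move_gripper(.0,25);print(st())
E
```

```text
cam 0.8377525464928871
t2.2 pos [ 0.3998 -0.1973  0.1803] F [ 0.2 -0.3 -0.3] w 0.0500 0.6748972888981905
t3.2 pos [ 0.3998 -0.1967  0.1004] F [ 0.4  0.  -0.9] w 0.0504
t3.6 pos [ 0.3998 -0.1967  0.1006] F [-2.1 -1.3  6.3] w 0.0178
```

View pics/w1.png

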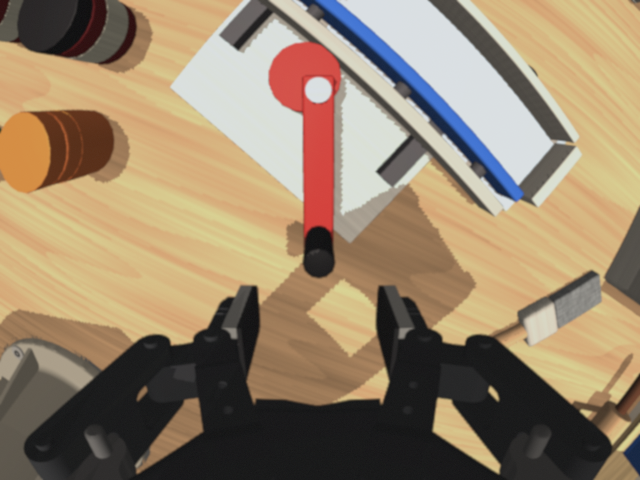

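The wrist view shows the post at (319,260), centred between the jaws. The grip closed at 17.8 mm, so the knob is held and I can swing the lever open.

```bash
python3 - <<'E'
from h import *
tan=lambda t:np.cos(t)*XC-np.sin(t)*YC
for t in np.linspace(.8378,0.02,7)[1:]:
    bot.servo_line(knob(t),down(tan(t)),velocity=.08); print(round(t,2),st(), cam_of(get_obs()["position"]))
hand.move_gripper(.045);
bot.servo_line(knob(.02)+[0,0,.09],velocity=.15);print(st())
c=shot("top","t1");shot("wrist","w2")
im=cv2.imread("pics/t1.png")
cv2.imwrite("pics/t1c.png",cv2.resize(im[170:320,310:490],None,fx=4,fy=4,interpolation=cv2.INTER_CUBIC))
E
```

```text
0.7 t3.9 pos [ 0.4063 -0.2086  0.1006] F [-1.9 -4.2  8.1] w 0.0171 0.6906336760899985
0.57 t4.2 pos [ 0.414  -0.219   0.1006] F [-2.4 -5.6  7.8] w 0.0169 0.5546703002429385
0.43 t4.5 pos [ 0.4228 -0.2279  0.1005] F [-2.2 -3.9  7.8] w 0.0174 0.42239941590806646
0.29 t4.8 pos [ 0.433  -0.236   0.1005] F [-2.1 -4.4  8.4] w 0.0176 0.28563266985583
0.16 t5.1 pos [ 0.4445 -0.2425  0.1005] F [-1.1 -4.9  5.2] w 0.0171 0.1468350094108859
0.02 t5.4 pos [ 0.4567 -0.2472  0.1005] F [ 0.5 -4.9  4.8] w 0.0174 0.01043473741764566
t6.6 pos [ 0.4554 -0.2464  0.1893] F [-0.6  0.7  0.4] w 0.0455
```

View pics/t1c.png

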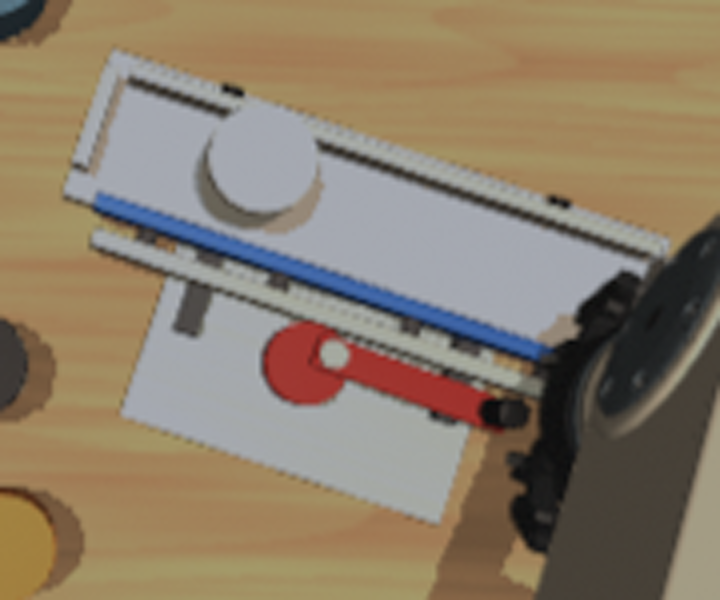

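View pics/w2.png

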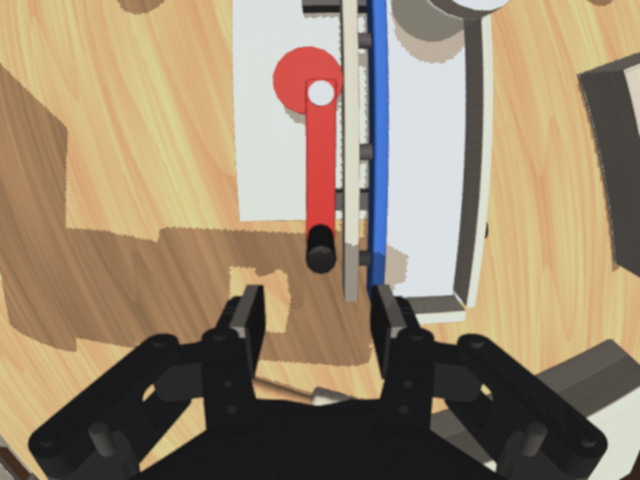

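The lever is now parallel to the row in both views, so it is open. Next is moving the empty jar to the board.

```bash
cat >> h.py <<'E'
H=.068
def pick(xy,base,d,F=40,zt=.26):
    hand.move_gripper(.085,F)
    q=down(d); p=np.array([xy[0],xy[1],0.])
    bot.reach(p+[0,0,zt],q)
    bot.servo_line(p+[0,0,base+H],velocity=.15); print("at",st())
    hand.move_gripper(.03,F); print("grip",st())
    bot.servo_line(p+[0,0,zt],velocity=.2); print("up",st())
def place(xy,base,d,zt=.26,op=.085):
    q=down(d); p=np.array([xy[0],xy[1],0.])
    bot.reach(p+[0,0,zt],q)
    bot.servo_line(p+[0,0,base+H+.03],velocity=.2)
    bot.servo_line(p+[0,0,base+H+.001],velocity=.06); print("down",st())
    hand.move_gripper(op); print("rel",st())
    bot.servo_line(p+[0,0,zt],velocity=.2)
E
python3 - <<'E'
from h import *
e=np.array([.5871,-.1095,0]);print(inC(e))
bot.servo_line(np.r_[get_obs()["position"][:2],.26])
pick(e,.03,XC,30)
shot("wrist","w3")
place([.62,.228],.018,[1,0,0])
print(st()); shot("top","t2");shot("wrist","w4")
E
```

```text
[2.36615996e-05 7.68960951e-02 0.00000000e+00]
at t9.8 pos [ 0.5877 -0.1097  0.0989] F [0.4 1.3 0.8] w 0.0848
grip t10.1 pos [ 0.5876 -0.1096  0.0989] F [-1.5  0.1  5.7] w 0.0592
up t11.1 pos [ 0.5863 -0.1093  0.2587] F [-0.5 -0.3 -2.1] w 0.0595
down t13.9 pos [0.6198 0.2279 0.0864] F [ 0.4 -0.1 -1.6] w 0.0594
rel t14.3 pos [0.6201 0.228  0.0871] F [-0.1  0.9 -0.1] w 0.0852
t15.3 pos [0.6193 0.2277 0.2587] F [-0.5  1.3 -0.6] w 0.0851
```

View pics/t2.png

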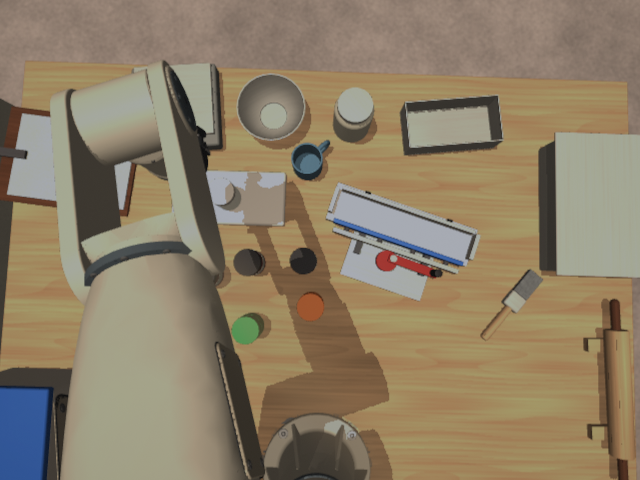

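View pics/w4.png

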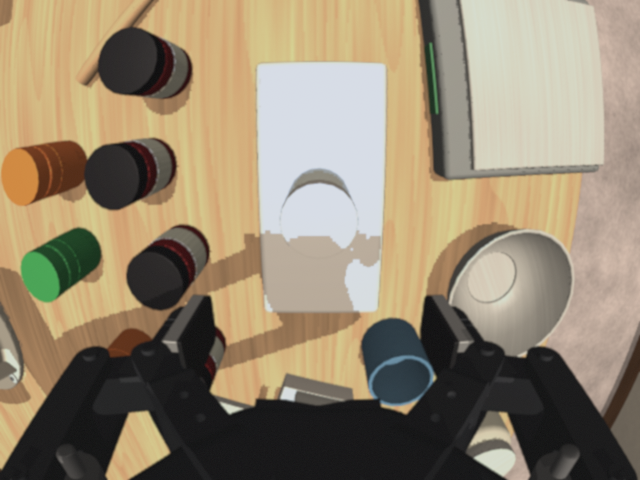

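The empty jar stands on the board, with its lid at (318,218) in the wrist view. Before picking I'll set up a lid detector on the top view, so I can also notice a knocked jar.

```bash
cat >> h.py <<'E'
def lids(c,z=.095):
    f=c["frame"]; g=cv2.resize(cv2.cvtColor(f,cv2.COLOR_RGB2GRAY),None,fx=4,fy=4,interpolation=cv2.INTER_CUBIC)
    r=cv2.HoughCircles(g,cv2.HOUGH_GRADIENT_ALT,1.5,60,param1=200,param2=.75,minRadius=48,maxRadius=62)
    out=[]
    if r is None: return out
    for x,y,rad in r[0]:
        u,v=(x+.5)/4-.5,(y+.5)/4-.5
        m=np.zeros(f.shape[:2],np.uint8);cv2.circle(m,(int(u),int(v)),9,255,-1)
        col=cv2.mean(f,m)[:3]; out.append((round(u,1),round(v,1),round(rad/4,1),np.round(col),np.round(onz(c,(u,v),z),4)))
    return out
E
python3 - <<'E'
from h import *
c=shot("top")
c["frame"]=cv2.imread("pics/top0.png")[:,:,::-1].copy()
for l in lids(c): print(l)
E
```

```text
(np.float32(306.0), np.float32(158.2), np.float32(14.4), array([66., 87., 97.]), array([0.7014, 0.0454, 0.095 ]))
(np.float32(247.5), np.float32(262.5), np.float32(13.9), array([68., 62., 56.]), array([0.4655, 0.1654, 0.095 ]))
(np.float32(301.9), np.float32(260.6), np.float32(13.6), array([60., 55., 52.]), array([0.4732, 0.0468, 0.095 ]))
(np.float32(156.4), np.float32(263.6), np.float32(14.0), array([51., 47., 45.]), array([0.457 , 0.3634, 0.095 ]))
(np.float32(273.0), np.float32(116.6), np.float32(13.0), array([158., 161., 145.]), array([0.7938, 0.1226, 0.095 ]))
(np.float32(200.2), np.float32(274.9), np.float32(13.2), array([68., 61., 53.]), array([0.4355, 0.2669, 0.095 ]))
```

```bash
python3 - <<'E'
from h import *
im=cv2.imread("pics/t2.png")
cv2.imwrite("pics/t2c.png",cv2.resize(im[175:315,320:485],None,fx=4.8,fy=4.2857,interpolation=cv2.INTER_CUBIC))
c=shot("top"); c["frame"]=im[:,:,::-1].copy()
# rectify carrier plane z=.068 into carrier coords, 0.25 mm/px along x, 1mm y
for z,n in((.0675,"r"),):
    P=np.array([C(x,y,z) for x,y in((-.08,-.18),(-.08,.18),(.06,.18),(.06,-.18))])
    src=np.float32([proj(c,p) for p in P])
    dst=np.float32([(0,560),(720,560),(720,0),(0,0)])
    w=cv2.warpPerspective(im,cv2.getPerspectiveTransform(src,dst),(720,560),flags=cv2.INTER_CUBIC)
    cv2.imwrite("pics/rect2.png",w)
    for a,b in((100,200),(300,400),(500,600)):
        pr=w[:,a:b].mean(1); g=pr.mean(1)
        print([(round(60-i/4,1),int(pr[i,0]),int(pr[i,2])) for i in range(20,500,6) if 25<=60-i/4<=50 or -60<60-i/4<-30])
E
```

```text
[(49.0, 91, 163), (47.5, 90, 163), (46.0, 88, 161), (44.5, 83, 153), (43.0, 85, 138), (41.5, 101, 126), (40.0, 123, 128), (38.5, 142, 143), (37.0, 151, 157), (35.5, 157, 165), (34.0, 163, 168), (32.5, 157, 161), (31.0, 133, 138), (29.5, 86, 96), (28.0, 48, 59), (26.5, 53, 63), (25.0, 93, 95), (-30.5, 178, 166), (-32.0, 178, 166), (-33.5, 178, 166), (-35.0, 178, 167), (-36.5, 172, 160), (-38.0, 161, 135), (-39.5, 153, 91), (-41.0, 155, 57), (-42.5, 161, 55), (-44.0, 166, 61), (-45.5, 163, 61), (-47.0, 143, 51), (-48.5, 99, 35), (-50.0, 58, 39), (-51.5, 54, 72), (-53.0, 69, 104), (-54.5, 81, 125), (-56.0, 86, 132), (-57.5, 100, 137), (-59.0, 125, 147)]
[(49.0, 95, 163), (47.5, 96, 164), (46.0, 96, 164), (44.5, 95, 163), (43.0, 109, 162), (41.5, 136, 160), (40.0, 158, 160), (38.5, 164, 161), (37.0, 161, 163), (35.5, 163, 167), (34.0, 167, 168), (32.5, 160, 159), (31.0, 130, 132), (29.5, 79, 88), (28.0, 45, 56), (26.5, 57, 66), (25.0, 101, 101), (-30.5, 178, 166), (-32.0, 178, 166), (-33.5, 179, 167), (-35.0, 178, 167), (-36.5, 169, 156), (-38.0, 156, 126), (-39.5, 152, 83), (-41.0, 160,
[... 186 characters left out ...]
(-57.5, 152, 155), (-59.0, 149, 155)]
[(49.0, 93, 164), (47.5, 94, 163), (46.0, 92, 160), (44.5, 88, 151), (43.0, 94, 136), (41.5, 110, 126), (40.0, 131, 132), (38.5, 150, 149), (37.0, 159, 161), (35.5, 167, 168), (34.0, 170, 168), (32.5, 160, 157), (31.0, 126, 126), (29.5, 71, 80), (28.0, 43, 54), (26.5, 64, 71), (25.0, 111, 109), (-30.5, 179, 167), (-32.0, 179, 167), (-33.5, 179, 168), (-35.0, 176, 166), (-36.5, 165, 152), (-38.0, 153, 118), (-39.5, 153, 78), (-41.0, 166, 64), (-42.5, 174, 69), (-44.0, 175, 72), (-45.5, 166, 68), (-47.0, 136, 52), (-48.5, 85, 30), (-50.0, 55, 38), (-51.5, 69, 75), (-53.0, 92, 106), (-54.5, 102, 119), (-56.0, 106, 121), (-57.5, 121, 131), (-59.0, 144, 148)]
```

View pics/rect2.png

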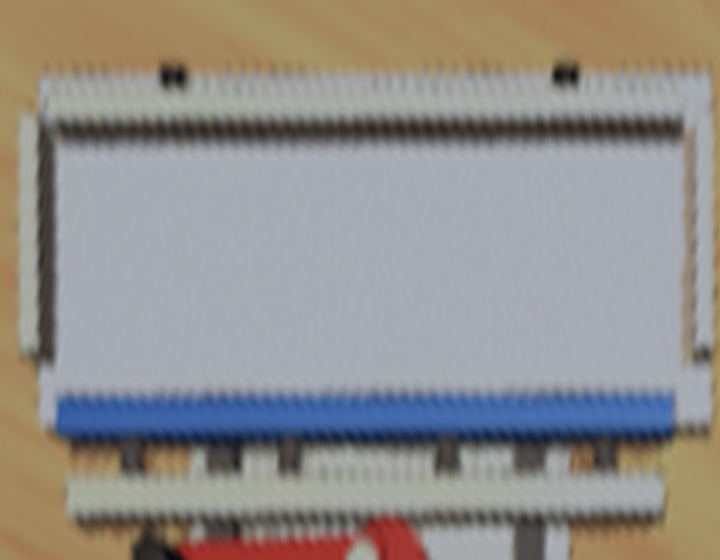

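In carrier coordinates the slot runs from about −38.5 to +30.1 mm, so it is about 68.6 mm wide. That means the pad should meet the jars at a lever angle of about 0.72 rad. Now the first full jar.

```bash
cat >> h.py <<'E'
ROW=[-.1225,-.0395,.0435,.1265]
def slot(i): return C(-.004,ROW[i],0)[:2]
E
python3 - <<'E'
from h import *
pick([.473,.0455],0,[0,1,0],40)
place(slot(0),.03,XC,op=.075)
print(st()); c=shot("top","t3");shot("wrist","w5")
for l in lids(c): print(l)
E
```

```text
at t18.4 pos [0.4735 0.0456 0.0686] F [-0.1  0.9 -0.1] w 0.0850
grip t18.7 pos [0.4734 0.0455 0.0687] F [-1.3 -0.7  5.7] w 0.0594
up t19.8 pos [0.4721 0.0454 0.2588] F [ 0.7  0.1 -3.7] w 0.0589
down t22.9 pos [ 0.5246 -0.2989  0.0985] F [-0.3  0.3 -3.5] w 0.0592
rel t23.2 pos [ 0.5249 -0.299   0.0992] F [ 0.   1.1 -0.3] w 0.0749
t24.2 pos [ 0.5241 -0.2986  0.2589] F [-0.6  0.2  0. ] w 0.0747
(np.float32(307.1), np.float32(157.9), np.float32(14.4), array([ 68.,  89., 100.]), array([0.7023, 0.0429, 0.095 ]))
(np.float32(154.5), np.float32(262.9), np.float32(13.5), array([54., 50., 47.]), array([0.4585, 0.3676, 0.095 ]))
(np.float32(461.6), np.float32(242.6), np.float32(13.7), array([44., 41., 39.]), array([ 0.5236, -0.3043,  0.095 ]))
(np.float32(272.6), np.float32(115.9), np.float32(12.7), array([169., 173., 155.]), array([0.7955, 0.1235, 0.095 ]))
(np.float32(247.9), np.float32(262.9), np.float32(14.5), array([73., 67., 60.]), array([0.4647, 0.1646, 0.095 ]))
(np.float32(309.4), np.float32(305.6), np.float32(13.6), array([166., 133.,  66.]), array([0.3761, 0.0271, 0.095 ]))
```

View pics/t3.png

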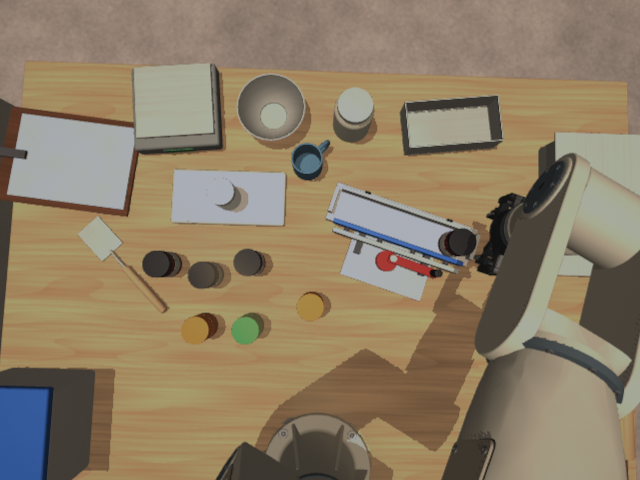

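View pics/w5.png

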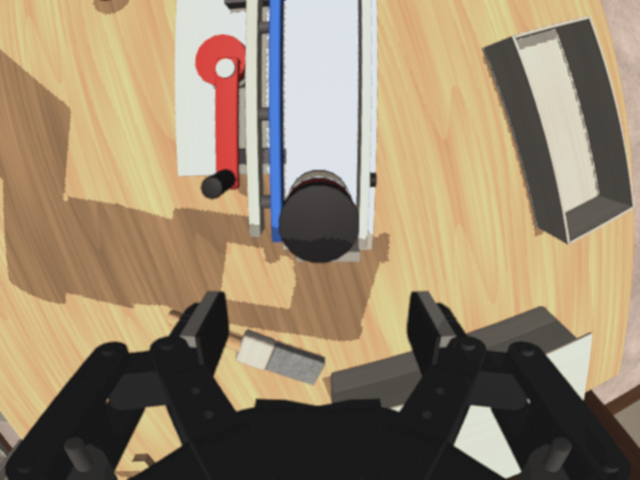

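The first full jar stands upright in the row, with its lid at (461,242) in the top view. The other three haven't moved.

```bash
python3 - <<'E'
from h import *
pick([.4655,.1645],0,[1,0,0],40)
place(slot(1),.03,XC,op=.075)
c=shot("top","t4");shot("wrist","w6")
for l in lids(c): print(l)
im=cv2.imread("pics/t4.png");cv2.imwrite("pics/t4c.png",cv2.resize(im[160:360,80:340],None,fx=3,fy=3,interpolation=cv2.INTER_CUBIC))
E
```

```text
at t27.7 pos [0.466  0.1646 0.0687] F [-0.3  0.6  0.6] w 0.0849
grip t28.0 pos [0.466  0.1647 0.0687] F [-0.8  0.3  6.4] w 0.0595
up t29.1 pos [0.4647 0.1642 0.2588] F [ 0.3  0.9 -3. ] w 0.0597
down t32.0 pos [ 0.5489 -0.2196  0.0986] F [-0.5 -0.4 -2.9] w 0.0589
rel t32.4 pos [ 0.5492 -0.2197  0.0991] F [-0.1  0.9 -0.1] w 0.0751
(np.float32(306.8), np.float32(158.6), np.float32(14.6), array([ 68.,  90., 101.]), array([0.7006, 0.0437, 0.095 ]))
(np.float32(156.4), np.float32(264.0), np.float32(13.8), array([53., 49., 46.]), array([0.4562, 0.3634, 0.095 ]))
(np.float32(273.0), np.float32(115.9), np.float32(12.8), array([163., 167., 150.]), array([0.7955, 0.1227, 0.095 ]))
```

View pics/t4c.png

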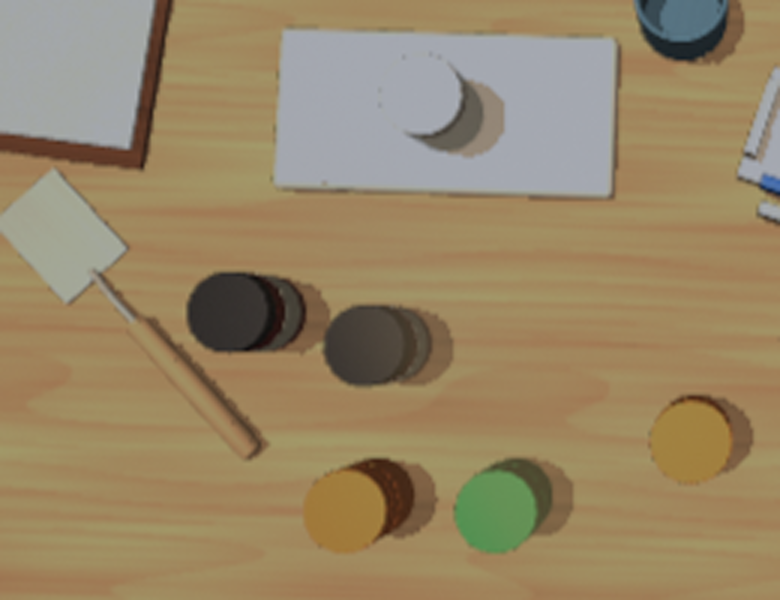

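View pics/w6.png

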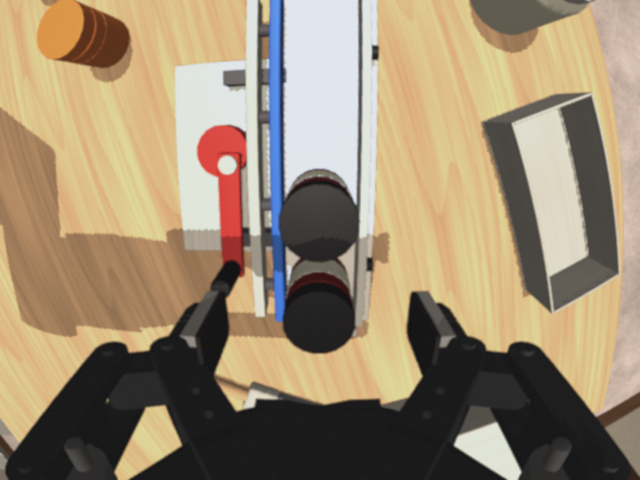

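Two full jars are in the row. The third jar's lid is at about (202,275) in the top view, and I'll take that one next.

```bash
python3 - <<'E'
from h import *
c=shot("top"); p=onz(c,(202,275),.095); print(p)
pick(p[:2],0,[1,0,0],40)
place(slot(2),.03,XC,op=.075)
c=shot("top","t5");shot("wrist","w7")
for l in lids(c): print(l)
im=cv2.imread("pics/t5.png");cv2.imwrite("pics/t5c.png",cv2.resize(im[160:360,80:340],None,fx=3,fy=3,interpolation=cv2.INTER_CUBIC))
E
```

```text
[0.43531923 0.26309085 0.095     ]
at t37.0 pos [0.4358 0.2634 0.0687] F [-1.   0.2  1.1] w 0.0849
grip t37.3 pos [0.4359 0.2634 0.0687] F [-0.2 -1.   6.5] w 0.0591
up t38.4 pos [0.4346 0.2627 0.2588] F [ 0.5 -0.4 -2.2] w 0.0594
down t41.5 pos [ 0.5732 -0.1402  0.0985] F [-0.3 -0.7 -3. ] w 0.0593
rel t41.8 pos [ 0.5736 -0.1403  0.0991] F [-0.2  0.7 -0.2] w 0.0749
(np.float32(306.8), np.float32(158.2), np.float32(14.6), array([67., 88., 99.]), array([0.7014, 0.0437, 0.095 ]))
(np.float32(273.0), np.float32(115.5), np.float32(12.7), array([161., 164., 148.]), array([0.7963, 0.1227, 0.095 ]))
(np.float32(155.2), np.float32(265.1), np.float32(13.8), array([52., 48., 45.]), array([0.4537, 0.3657, 0.095 ]))
(np.float32(309.0), np.float32(305.6), np.float32(13.9), array([158., 127.,  63.]), array([0.376 , 0.0279, 0.095 ]))
```

View pics/t5c.png

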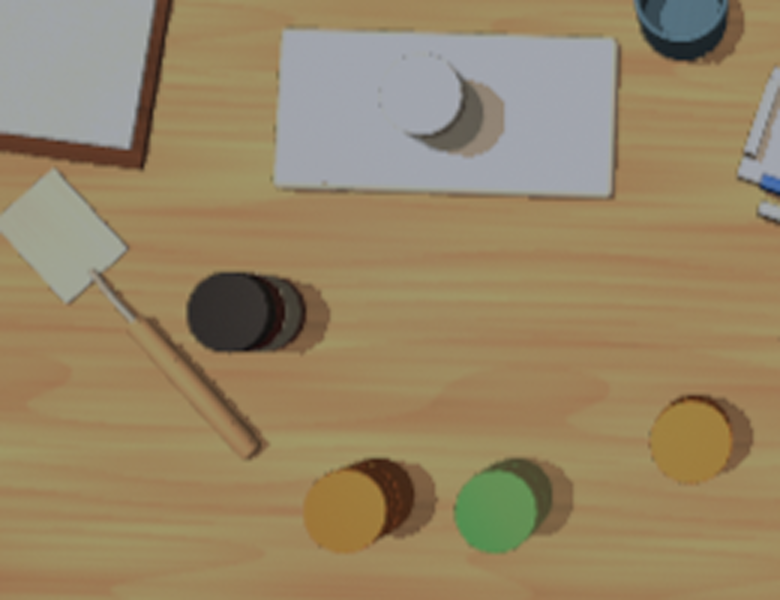

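View pics/w7.png

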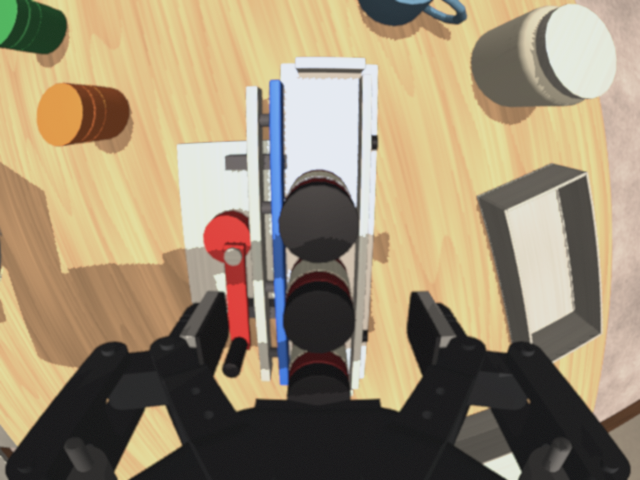

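Three full jars are in. The fourth is unmoved at (156,264).

```bash
python3 - <<'E'
from h import *
c=shot("top"); p=onz(c,(156.2,264),.095); print(p)
pick(p[:2],0,[1,0,0],40)
place(slot(3),.03,XC,op=.075)
shot("wrist","w8")
# move off to the knob side, high, for a clear look
q=down(XC); bot.reach(knob(0.03)+[0,0,.16]-.09*YC,q)
print(st());c=shot("top","t6");shot("scene","s6");shot("wrist","w9")
E
```

```text
[0.45618623 0.36375843 0.095     ]
at t46.4 pos [0.4567 0.3641 0.0688] F [-0.  -0.1  0.6] w 0.0851
grip t46.8 pos [0.4567 0.3641 0.0688] F [-0.2 -1.2  6.6] w 0.0591
up t47.9 pos [0.4555 0.3632 0.2586] F [-1.4  0.2 -3. ] w 0.0589
down t51.0 pos [ 0.5976 -0.0609  0.0985] F [ 0.6  0.2 -2.6] w 0.0591
rel t51.3 pos [ 0.598  -0.0609  0.0991] F [0.8 0.3 0. ] w 0.0749
t53.5 pos [ 0.4292 -0.3318  0.2599] F [0.4 0.1 0.5] w 0.0754
```

View pics/t6.png

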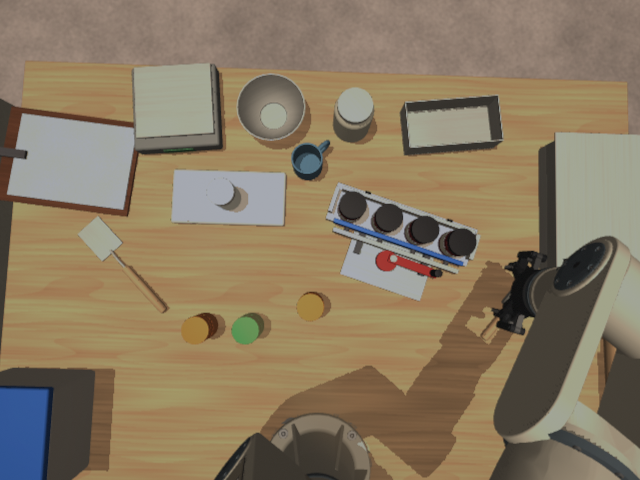

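View pics/s6.png

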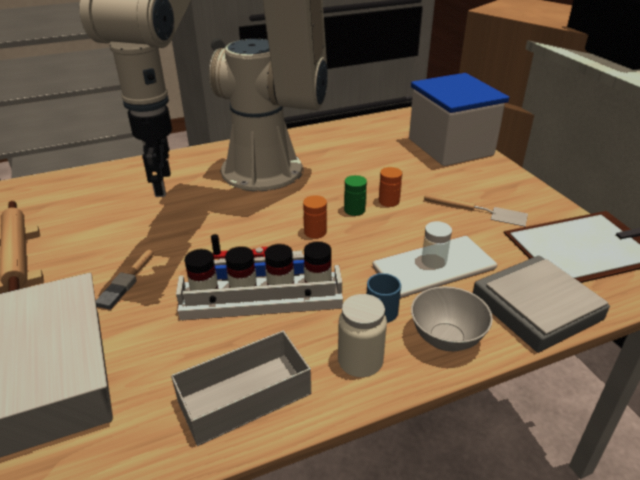

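View pics/w9.png

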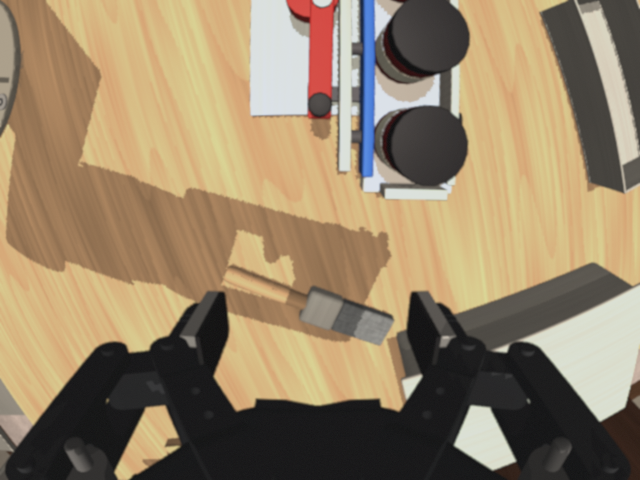

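All four full jars stand in the row, with lids at about (352,206), (389,218), (424,230) and (461,242) in the top view. The empty jar is on the board, and the mug, brush and spatula haven't moved. Now I'll close the lever gently, in steps.

```bash
cat >> h.py <<'E'
tanv=lambda t:-(np.cos(t)*XC-np.sin(t)*YC)   # closing direction
def fT(t,n=6):
    F=[]
    for _ in range(n):
        bot.dwell(.05); F.append(get_obs()["wrist_force"])
    F=np.mean(F,0); return F@tanv(t)
def padgap(c,tag=None):
    """carrier-x profile rows (mm) of blue pad inner/outer edges and beam edge, in a y-window, from top frame"""
    im=c["frame"]
    P=[C(x,y,.0675) for x,y in((-.08,-.18),(-.08,.18),(.06,.18),(.06,-.18))]
    src=np.float32([proj(c,p) for p in P]);dst=np.float32([(0,1400),(720,1400),(720,0),(0,0)])
    w=cv2.warpPerspective(im,cv2.getPerspectiveTransform(src,dst),(720,1400),flags=cv2.INTER_LINEAR)
    if tag: cv2.imwrite(f"pics/{tag}.png",w[::2,:,::-1][100:,:])
    return w
E
python3 - <<'E'
from h import *
t0=.015
hand.move_gripper(.045,25)
bot.reach(knob(t0)+[0,0,.09],down(tanv(t0)))
bot.servo_line(knob(t0),velocity=.1);print(st())
hand.move_gripper(0,25);print(st())
for t in [.15,.3,.45]:
    bot.servo_line(knob(t),down(tanv(t)),velocity=.08)
    bot.dwell(.2); print(t,round(cam_of(get_obs()["position"]),3),round(fT(t),2),st())
c=shot("top","t7")
for t in [.5,.55,.6]:
    bot.servo_line(knob(t),down(tanv(t)),velocity=.03); bot.dwell(.1)
    print(t,round(cam_of(get_obs()["position"]),3),round(fT(t),2))
c=shot("top","t8");print(st())
E
```

```text
t55.7 pos [ 0.4568 -0.2471  0.1005] F [-0.  -0.1 -0.1] w 0.0452
t56.0 pos [ 0.4567 -0.247   0.1006] F [-0.6  0.7  6. ] w 0.0174
0.15 0.151 2.71 t56.8 pos [ 0.4444 -0.2419  0.1006] F [-2.1  1.6  8.8] w 0.0173
0.3 0.3 2.73 t57.6 pos [ 0.4323 -0.2347  0.1005] F [-1.   2.9  7.9] w 0.0174
0.45 0.449 2.51 t58.5 pos [ 0.4213 -0.2258  0.1005] F [0.4 3.7 7.7] w 0.0176
0.5 0.493 0.03
0.55 0.542 -0.46
0.6 0.592 -0.17
t60.7 pos [ 0.4123 -0.2158  0.1006] F [2.9 1.7 7.1] w 0.0179
```

View pics/t8.png

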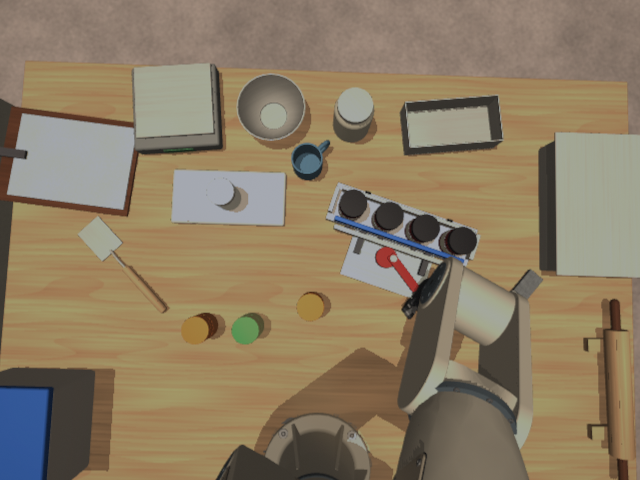

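```bash
cat >> h.py <<'E'
def edges(c,y0,y1):
    w=padgap(c); a,b=int((y0+.18)*2000),int((y1+.18)*2000)
    pr=w[:,a:b].astype(float).mean(1); x=60-np.arange(1400)/10
    bl=pr[:,2]-pr[:,0]   # blueness
    i=np.where(x<-20)[0]; h=bl[i].max()*.5; k=i[bl[i]>h]
    # beam: first index beyond pad where grey rises past half
    g=pr[:,0]; j=np.arange(k[-1]+5,min(k[-1]+260,1400)); lo=g[j[:60]].min(); hi=g[j].max()
    jm=j[:60][np.argmin(g[j[:60]])]; jj=[q for q in j if q>jm and g[q]>(lo+hi)/2]
    return round(x[k[0]],2),round(x[k[-1]],2),round(x[jj[0]],2) if jj else None
E
python3 - <<'E'
from h import *
c=shot("top")
for n in ("top0","t2","t6","t7","t8"):
    c["frame"]=cv2.imread(f"pics/{n}.png")[:,:,::-1].copy()
    print(n,[edges(c,a,b) for a,b in((.0,.03),(.10,.12),(.13,.15))])
padgap(c,"r8")
E
```

```text
top0 [(np.float64(-29.8), np.float64(-39.9), np.float64(-42.9)), (np.float64(-29.6), np.float64(-39.6), np.float64(-43.0)), (np.float64(-29.6), np.float64(-39.6), np.float64(-42.4))]
t2 [(np.float64(-38.9), np.float64(-48.8), np.float64(-52.1)), (np.float64(-38.6), np.float64(-48.4), np.float64(-52.7)), (np.float64(-38.4), np.float64(-48.4), np.float64(-51.9))]
t6 [(np.float64(-38.9), np.float64(-48.8), np.float64(-52.1)), (np.float64(-38.6), np.float64(-48.4), np.float64(-52.7)), (np.float64(-38.3), np.float64(-48.4), np.float64(-51.9))]
t7 [(np.float64(-34.1), np.float64(-43.9), np.float64(-48.2)), (np.float64(-34.0), np.float64(-43.7), np.float64(-49.2)), (np.float64(-33.4), np.float64(-43.7), np.float64(-48.4))]
t8 [(np.float64(-32.8), np.float64(-42.5), np.float64(-47.8)), (np.float64(-32.6), np.float64(-42.2), np.float64(-49.2)), (np.float64(-32.2), np.float64(-42.3), np.float64(-48.1))]
```

View pics/r8.png

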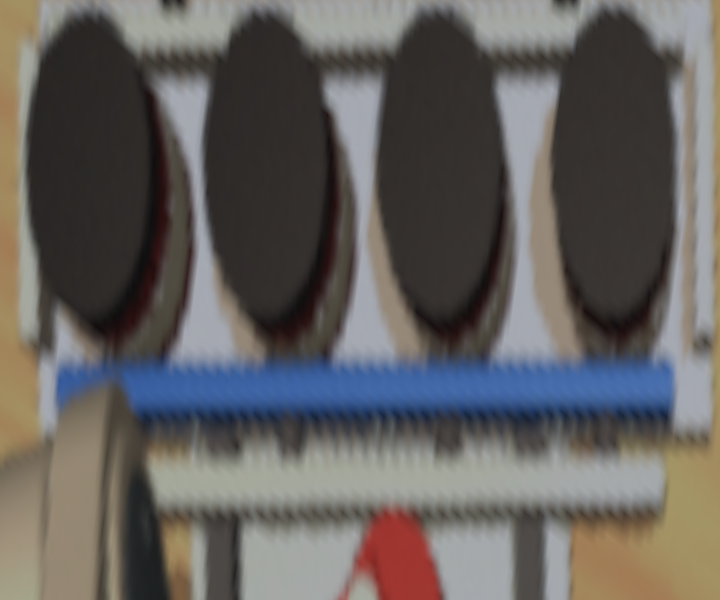

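```bash
python3 - <<'E'
from h import *
for t in [.68,.76,.84,.92]:
    bot.servo_line(knob(t),down(tanv(t)),velocity=.03); bot.dwell(.1)
    a=round(cam_of(get_obs()["position"]),3); f=round(fT(t),2)
    c=shot("top","t9_%d"%(t*100))
    print(t,a,f,[tuple(map(float,edges(c,*w))) for w in((.0,.03),(.10,.12),(.13,.15))])
padgap(c,"r9");print(st())
E
```

```text
0.68 0.672 0.29 [(-31.9, -41.7, -45.3), (-31.8, -41.4, -48.7), (-31.2, -41.5, -48.7)]
0.76 0.752 -0.13 [(-30.9, -40.8, -43.7), (-30.7, -40.5, -44.0), (-30.3, -40.4, -43.5)]
0.84 0.832 -0.01 [(-30.0, -39.9, -42.9), (-29.8, -39.6, -43.0), (-29.5, -39.6, -42.4)]
0.92 0.912 -0.32 [(-30.0, -39.9, -42.9), (-29.8, -39.6, -43.0), (-29.5, -39.6, -42.4)]
t64.1 pos [ 0.3977 -0.1895  0.1005] F [4.7 2.2 6.9] w 0.0171
```

View pics/r9.png

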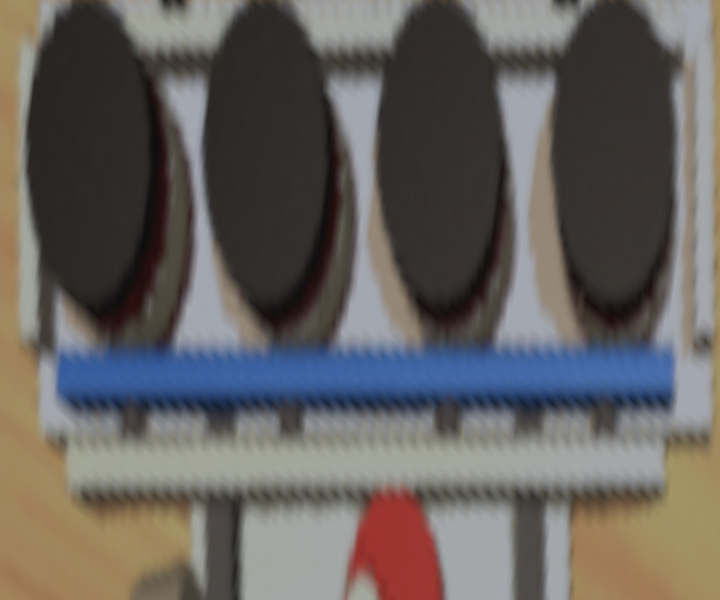

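The pad advanced at 12 mm/rad and stopped at −39.6 mm between 0.832 and 0.912 rad, so all the jars are now against the fence. I'll advance a little further, release, and check the lever angle and the gap between the beam and the pad.

```bash
python3 - <<'E'
from h import *
t=.985
bot.servo_line(knob(t),down(tanv(t)),velocity=.03); bot.dwell(.3)
print(cam_of(get_obs()["position"]),fT(t),st())
hand.move_gripper(.045)
bot.servo_line(knob(t,.2),velocity=.15)
bot.reach([.28,-.30,.28],down(tanv(t)))
bot.dwell(.3)
c=shot("top","t10");shot("scene","s10");print(st())
im=cv2.imread("pics/t10.png");cv2.imwrite("pics/t10c.png",cv2.resize(im[170:320,310:490],None,fx=4,fy=4,interpolation=cv2.INTER_CUBIC))
def beam(c,y0,y1):
    w=padgap(c).astype(float); pr=w[:,int((y0+.18)*2000):int((y1+.18)*2000)].mean(1)
    x=60-np.arange(1400)/10; 
    return x,pr
for n in("top0","t2","t6","t8","t9_76","t9_92","t10"):
    c["frame"]=cv2.imread(f"pics/{n}.png")[:,:,::-1].copy()
    r=[]
    for y0,y1 in((.085,.105),(.13,.145)):
        x,pr=beam(c,y0,y1); g=pr.mean(1)
        e=float(edges(c,y0,y1)[1])
        # far (-x) edge of beam: steepest fall within 8..28 mm beyond pad outer edge
        s=cv2.GaussianBlur(g.reshape(-1,1),(1,31),0).ravel(); d=np.gradient(s)
        sel=(x<e-8)&(x>e-24); i=np.where(sel)[0][np.argmin(d[sel])]
        r.append((e,float(x[i]),round(e-float(x[i]),2)))
    print(n,r)
E
```

```text
0.976627529744028 -0.10630247364853596 t65.1 pos [ 0.3958 -0.1838  0.1006] F [4.7 1.6 5.9] w 0.0172
t67.5 pos [ 0.2804 -0.2996  0.2797] F [-0.5 -1.   0.1] w 0.0449
top0 [(-39.7, -58.3, 18.6), (-39.6, -58.400000000000006, 18.8)]
t2 [(-48.6, -68.1, 19.5), (-48.4, -68.0, 19.6)]
t6 [(-48.6, -68.1, 19.5), (-48.4, -68.0, 19.6)]
t8 [(-42.4, -61.0, 18.6), (-42.3, -61.099999999999994, 18.8)]
t9_76 [(-40.6, -59.099999999999994, 18.5), (-40.5, -59.2, 18.7)]
t9_92 [(-39.8, -57.400000000000006, 17.6), (-39.6, -57.2, 17.6)]
t10 [(-39.7, -56.599999999999994, 16.9), (-39.6, -56.400000000000006, 16.8)]
```

View pics/t10c.png

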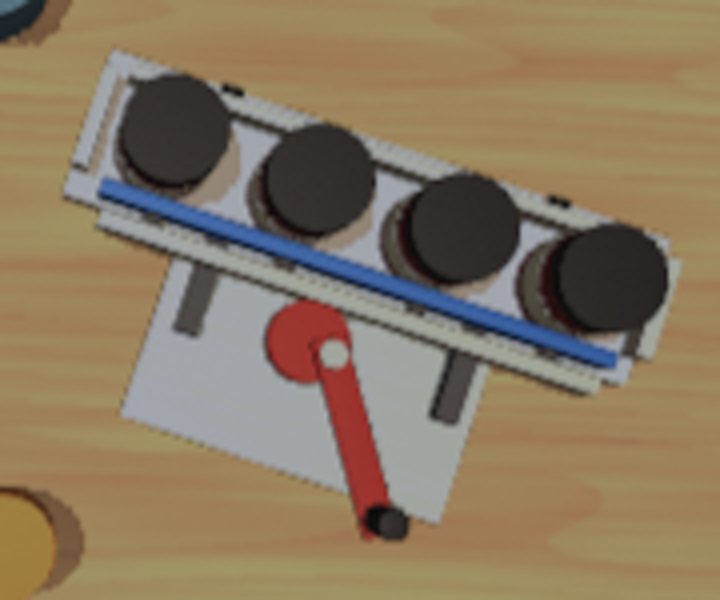

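View pics/s10.png

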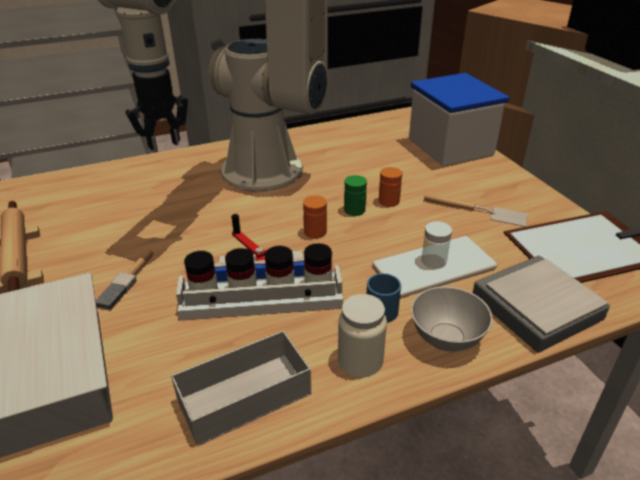

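```bash
python3 - <<'E'
from h import *
c=shot("top"); up=lambda x,y:(310+x/4,170+y/4)
k=onz(c,up(390,523),.12);p=onz(c,up(334,352),.08);print(k,p,np.linalg.norm((k-p)[:2]),cam_of(k))
d=k-p;print(np.arctan2(-d@XC,-d@YC))
# jar lids, carrier frame (z=.125)
for xy in((174,130),(318,180),(465,230),(612,279)): print(np.round(inC(onz(c,up(*xy),.125))*1000,1))
E
```

```text
[ 0.39441071 -0.18165721  0.12      ] [ 0.48555768 -0.15664702  0.08      ] 0.09451603433434931 1.0025943824141457
1.004993582200958
[ -1.2 127.3 125. ]
[ -1.8  45.5 125. ]
[ -1.8 -37.7 125. ]
[  -1.3 -120.5  125. ]
```

Three estimates of the spring compression agree within about 0.5 mm:
- **Beam-to-pad gap:** 2.7 mm.
- **Lever angle from the gripper:** 2.9 mm.
- **Lever angle from the image:** 3.15 mm.

One last look to confirm nothing has shifted, then I'll hand in.

```bash
python3 - <<'E'
from h import *
from workcell import hand_in
bot.dwell(.5)
c=shot("top","t11"); a=cv2.imread("pics/t10.png").astype(int); b=cv2.imread("pics/t11.png").astype(int)
print("changed px carrier/board:",(abs(a-b).max(2)[170:320,310:490]>25).sum(),(abs(a-b).max(2)[160:235,165:295]>25).sum())
print([tuple(map(float,edges(c,*w))) for w in((.0,.03),(.10,.12),(.13,.15))],st())
hand_in()
E
```

```text
changed px carrier/board: 0 0
[(-30.0, -39.9, -42.9), (-29.8, -39.6, -43.0), (-29.5, -39.6, -42.4)] t68.1 pos [ 0.28 -0.3   0.28] F [-0.   0.  -1.6] w 0.0451
the job is handed in; nothing more can be done
```

The job is done and handed in at about 68 s. I swung the lever fully open, stood the one empty jar on the board and placed all four full jars in the row. I then closed the lever in small steps to about 0.98 rad and let go.

**Last checks:**
- **Jars:** all four full jars stand upright between pad and fence, and the empty jar stands on the board. The pad stopped advancing at the same place it had held the empty jar, so the jars are pressed on the fence. The pad-to-fence gap measures 59.9 mm for 60 mm jars.
- **Settled:** nothing in the carrier or board area changed between the last two pictures, which were taken after I released the lever.
- **Bystanders:** the mug, brush and spatula look unmoved in the pictures.

**Disagreements:**
- **Spring compression:** three estimates gave 2.7, 2.9 and 3.15 mm. Counting only the lever travel after the pad visibly stopped gives about 1.8 mm. I put the difference down to the jars' sliding friction pressing the springs about 1 mm beforehand. All four values are within 1.5 to 5 mm.
- **Lid positions:** read by eye from the picture, the full jars' lids sit 1 to 2 mm nearer the pad than they should. I took this as reading error.
- **Wrist force:** it was too noisy to show when the pad met the jars, so I relied on the camera for that.

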